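Load a test coupon under the spring clip

ROBOT

A 6-joint arm with a two-finger parallel gripper is mounted at the origin on the work surface. World frame = base frame: x ahead of the robot, y to its left, z up, the work surface at z = 0. Lengths are in m, angles in rad, forces in N, time in s.
With the tool pointing down it reaches from about 0.375 to 0.9 m from the base axis. Payload 3.1 kg.
Tool frame: the origin (TCP) lies midway between the tips of the shut fingers; the grasp point (between the pads) lies 19 mm behind it; x points along the fingers, z is the direction in which the jaws open and shut, and the axes are right-handed (so a half turn about x gives the same grasp; the last joint's range is limited). The gripper opens to 87 mm and grips with 3 to 60 N. Pads are 19 mm wide; open, the fingers measure 117 mm over their backs; the gripper's body (75 mm by 190 mm) begins 51 mm behind the grasp point.
Start: joints at [-1.446, 0.527, 1.433, -0, 1.181, -0.178], TCP at [0.187, -0.596, 0.223] pointing down, gripper open.
Joint ranges: [-3.08, 3.08], [-0.75, 2.2], [0.22, 2.44], [-1.43, 4.57], [0, 2.65], [-2.85, 2.85]. Speed limits (rad/s): [2.79, 2.79, 3.14, 3.14, 3.14, 3.14].

INTERFACE

Orientations are given as [roll, pitch, yaw] about the fixed x, y, z axes, in that order (R = Rz(yaw) Ry(pitch) Rx(roll)).
In Python, from cell import manip, grab_frame, camera_model, workorder gives the robot as it stands.
- The arm moves only by the tool move_arm, never from a script. Its argument "targets" is a list of rows, each a list of 7 numbers: the turn, a rotation vector about the tool's x, y, z in rad, then the shift along the tool's x, y, z in mm, then the finger opening in mm, from 0 to 87. A call has 1 to 20 rows; each row is the pose to reach, as a shift and turn from the pose commanded when the call began, along the tool's axes at that moment; what a row does not reach only later rows make up. A row lasts 1/8 s, in which the tool goes at most 62.5 mm and 10.7 degrees, less where a joint would pass 70% of its speed; a pose out of reach is approached as far as the arm can. A call with a gripper value outside its range is refused whole. The fingers move at their own pace and stop on an object; "squeeze" is the grip in N (left out, the last holds). Time passes only in rows, so rows that repeat a pose let the fingers close. It gives the time, the measured TCP pose, the force and the opening at its end, in the units of the state.
- manip.state(): the state, without advancing time (a new reading comes with each control period).
- grab_frame(name): name is "side" or "top"; returns the picture (480x640x3 uint8, red, green, blue); there is no depth.
- camera_model(name): a dict with "mtx" (3x3 intrinsics, pixels), "dist_coeffs" ([k1, k2, p1, p2, k3] as OpenCV has them; the pictures are not rectified), "position" and "rotation" of the camera in the world. Camera axes: x right, y up, looking along -z (the intrinsics and any distortion apply to the point x, -y, -z); pixel columns grow to the right and rows downward; lengths in m; the calibration is good to about 2 mm. A picture is of the moment at which its call begins. camera_model takes no time and is no camera call.
- workorder.close_job(): hands the job in, once; it reports no verdict.
The state is a dict: "time_s": time; "joints": joint angles; "qd": joint speeds; "effort": joint torques, N m; "tool_pos": TCP position; "orientation": TCP orientation; "contact_force": force on the tool from outside, world axes, zero at the start; "ft_torque": the same for the moment, N m; "gripper_width": finger opening in m.
Only numpy, scipy, OpenCV 4.12 (cv2) and the standard library are available. Lean on these libraries where they do the work, as an engineer would, in place of code of your own. Each camera call takes 0.05 s, during which the arm holds its last target. There are 200 camera calls.

TASK

On the grey clamping fixture, press the long plate of the spring clip down with one fingertip so that its nose lifts, and while holding it down push the steel test coupon forward beneath the nose with the other fingertip, until its upturned end meets the two stop posts. Then let the clip close on the coupon and move clear. Do not lift the coupon at any time, and leave the other things on the bench alone.

Things in the scene. Friction and masses are not known exactly. Their poses are not given: they have to be found in the camera images.
- fixture: Grey clamping fixture fixed to the bench. Origin at bench level under the centre line of its channel; x = pushing direction, roughly away from the robot; y to its left; z up. Base 12 mm thick, x -130 to 80, y -48 to 88 mm. The coupon slides along x on the base's top between low rails (4 mm high, inner faces at y = +-21.5 mm). Its parts below are given in this frame.
- stops (a point): point midway between the two steel stop posts, on their faces towards the coupon's upturned end: at x = -25, y = 0, z = 30 mm. Each post is 10 x 7 mm, centred at x = -20, y = +-25.5 mm, top 38 mm above the bench. Axes as the fixture's.
- hinge (a point): middle of the clip's hinge bar: 10 mm thick, along x from -118 to 62 mm, at y = 38, z = 34 mm, between pillars at x = -122 and 66 mm (tops at z = 40 mm). The dark steel rocker clip turns on it: its press plate lies on the +y side, and from x 35 to 55 mm an arm (top at z = 38 mm) crosses to the nose over the channel. Axes as the fixture's.
- nose (a point): centre of the underside of the clip's downward nose (20 mm in x, 10 mm in y). Shut, it is at x = 45, y = 8, z = 13 mm, 1 mm above the channel, so that the coupon's front cannot pass; it rises as the press plate goes down.
- clip (a joint): angle of the spring clip, rad: 0 = shut, grows as the press plate goes down and the nose rises, hard stop at 0.40. From 0.20 the nose clears the coupon, 0.25 or more is safe; let go with the coupon beneath, it rests at about 0.18. It springs back: about 4 N on the middle of the plate starts it, 8 to 10 N holds it at the stop.
- press_pad (a point): middle of the top of the clip's press plate, moves with it. Plate: x -120 to -15, y 40 to 80 mm when level, 4 mm thick. Clip shut: slopes up outwards 0.30 rad, this point at x = -67.5, y = 66, z = 42 mm. At clip angle 0.30: level, y = 67, z = 33 mm. At 0.40: slopes down 0.10 rad, z = 30 mm. A fingertip can slide along it in x while pressing.
- coupon: loose steel test coupon, 0.2 kg: flat plate 90 x 40 x 6 mm, origin under its centre, x forward (pushing direction, along the fixture's x). Front edge at x = 45 mm; across the rear an upturned wall from x = -51 to -45 mm. It starts in the channel, its wall 40 to 60 mm short of the posts. Wall against the posts: origin at x = 20, y = 0, z = 12 mm in the fixture's frame.
- push_face (a point): centre of the rear face of the coupon's upturned wall, the face to push: 51 mm behind and 20 mm above the coupon's origin. The wall is 58 mm wide, 6 mm thick, its top 33 mm above the coupon's underside, 45 mm above the bench. Axes as the coupon's.
- bearing: bystander: steel bearing ring, 52 mm across, 16 mm high, flat on the bench on the -y side of the fixture; origin under its centre
- bolt: bystander: bolt standing on its head (30 mm across, 10 mm high), shank 14 mm thick, top 55 mm high, on the bench on the -y side of the fixture; origin under its centre
- spanner: bystander: spanner 200 mm long lying on the bench left of the fixture; origin under its middle, x along its length
- oil_can: bystander: white can 56 mm across, 90 mm high, on the bench right of the fixture; origin under its centre
Things that resemble listed ones, but are neither listed nor needed, are in the scene too. Leave any black or blue look-alike of the coupon alone. Several things have the shape of the fixture; the one meant has the colours described above.

How it is judged:
By the outcome, as a careful person would: the job done as asked, in the order asked, and still so for the second after the job is handed in, with the robot touching nothing.
It also fails if it takes over 35 s, if anything falls off the work surface, if the arm or the gripper's body presses on something with over 40 N, if the wrist force passes 120 N, or if a joint passes its speed limit or range.

## Working session

There is one attempt and no reset: what is moved stays moved. The work goes in short steps, Python scripts to look and compute and a tool call to move; the robot and the scene stay as the last step left them, time stands still between calls to the robot, and variables do not carry over. Pictures are saved under pics/ and viewed, about 8 in all and at most 12, crops included, and the job is handed in when it is done.

Besides the shell and the picture viewer there is one more tool, called after ">>>" as name([rows], argument=value, ...), one row to a line, values as JSON. move_arm: Moves the arm, as the interface text tells. Its arguments: {"type":"object","properties":{"targets":{"type":"array"},"squeeze":{"type":"number"}},"required":["targets"]}

```bash
mkdir -p pics; cat > h.py <<'E'
import numpy as np, cv2
from cell import manip, grab_frame, camera_model, workorder
from scipy.spatial.transform import Rotation as R
def snap(n,f):
    im=grab_frame(n); cv2.imwrite('pics/'+f,im[:,:,::-1]); return im
def cam(n):
    c=camera_model(n); return np.array(c['mtx']),np.array(c['dist_coeffs'],float),np.array(c['position']),np.array(c['rotation'])
def ray(n,px):
    K,d,p,r=cam(n); u=cv2.undistortPoints(np.array(px,float).reshape(-1,1,2),K,d).reshape(-1,2)
    v=np.c_[u[:,0],-u[:,1],-np.ones(len(u))]@r.T
    return p,v
def onplane(n,px,z):
    p,v=ray(n,px); return p+v*((z-p[2])/v[:,2])[:,None]
def proj(n,P):
    K,d,p,r=cam(n); q=(np.array(P,float).reshape(-1,3)-p)@r*np.array([1,-1,-1])
    return cv2.projectPoints(q,np.zeros(3),np.zeros(3),K,d)[0].reshape(-1,2)
E
python3 - <<'E'
from h import *
for n in('top','side'):
    snap(n,n+'0.png'); c=cam(n); print(n,c[2],c[3].round(3).tolist(),c[0].round(1).tolist(),c[1])
print(manip.state())
E
```

```text
top [0.4283796  0.02131411 0.94556765] [0.134, -0.003, -1.544] [[481.8, 0.0, 313.8], [0.0, 481.8, 233.7], [0.0, 0.0, 1.0]] [-0.06872924  0.          0.          0.          0.        ]
side [0.24818356 0.74856326 0.75062493] [0.879, 0.004, -2.756] [[454.0, 0.0, 320.9], [0.0, 454.0, 235.8], [0.0, 0.0, 1.0]] [-0.09904096  0.          0.          0.          0.        ]
{'time_s': 0.1, 'joints': array([-1.44548015e+00,  5.28354822e-01,  1.43375428e+00, -3.69103016e-06,
        1.18141126e+00, -1.78498281e-01]), 'qd': array([-0.00060935, -0.00277587, -0.00486424,  0.0001821 ,  0.0010907 ,
        0.0011962 ]), 'effort': array([-2.74386375e-04, -4.40986454e+01, -1.77151179e+01,  6.34759362e-02,
        5.33817674e-02, -4.65963251e-05]), 'tool_pos': array([ 0.18692177, -0.59571117,  0.22168711]), 'orientation': array([2.96486436, 1.56886861, 1.69788389]), 'contact_force': array([ 0.15356447,  0.45984769, -0.00052845]), 'ft_torque': array([ 0.03204346, -0.00671975, -0.03105886]), 'gripper_width': 0.08680532066267481}
```

View pics/top0.png

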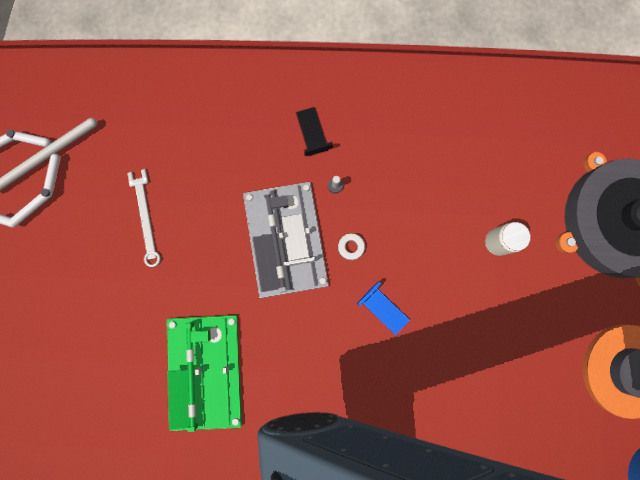

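View pics/side0.png

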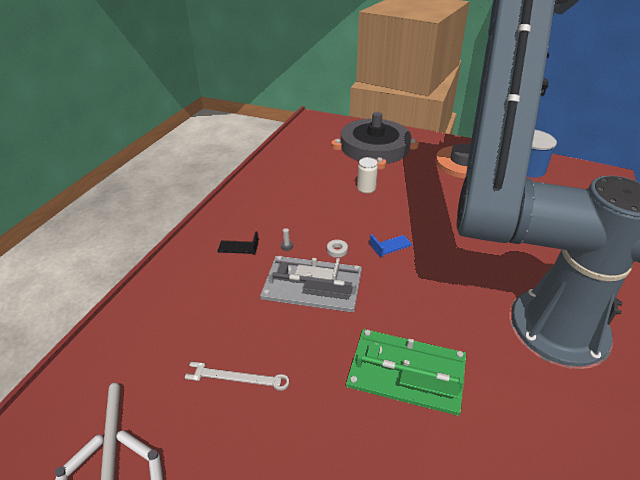

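The grey fixture at top px (286,240) fits the description: it is grey with a dark steel clip and a steel coupon, and the bolt and ring are on its -y side. The green one at (205,372) is a decoy. The coupon look-alikes are black at (313,132) and blue at (383,308). Next I measure the base corners and take an enlarged crop.

```bash
python3 - <<'E'
import re
s=open('h.py').read()
s=s.replace("np.array(c['rotation'])","(lambda r: R.from_rotvec(r).as_matrix() if r.size==3 else r)(np.array(c['rotation']))")
open('h.py','w').write(s)
E
python3 - <<'E'
from h import *
im=cv2.imread('pics/top0.png'); x0,y0=225,165
c=im[y0:315,x0:345]
hsv=cv2.cvtColor(c,cv2.COLOR_BGR2HSV); m=((hsv[:,:,1]<60)).astype(np.uint8)
n,l,s,_=cv2.connectedComponentsWithStats(m); k=1+np.argmax(s[1:,4]); m=(l==k).astype(np.uint8)
cs=max(cv2.findContours(m,0,2)[0],key=cv2.contourArea)
b=cv2.boxPoints(cv2.minAreaRect(cs))+[x0,y0]; q=cv2.approxPolyDP(cv2.convexHull(cs),6,True).reshape(-1,2)+[x0,y0]
print('box',b.round(1).tolist(),'poly',q.tolist())
for P in(b,q):
    W=onplane('top',P,.012); print(W.round(4).tolist(),np.linalg.norm(np.roll(W,-1,0)-W,axis=1).round(4))
a=cv2.resize(c,None,fx=4,fy=4,interpolation=cv2.INTER_CUBIC); cv2.imwrite('pics/c1.png',a)
c=cv2.imread('pics/side0.png')[250:316,255:370]; cv2.imwrite('pics/c2.png',cv2.resize(c,None,fx=6.5,fy=6.5,interpolation=cv2.INTER_CUBIC))
print(proj('side',W).round(1).tolist())
E
```

```text
box [[241.6, 192.7], [310.9, 181.2], [328.3, 285.9], [259.1, 297.5]] poly [[309, 182], [328, 285], [259, 297], [243, 194]]
[[0.5884, 0.2476, 0.012], [0.6132, 0.1095, 0.012], [0.4087, 0.0698, 0.012], [0.3822, 0.2044, 0.012]] [0.1403 0.2083 0.1372 0.2107]
[[0.6116, 0.1132, 0.012], [0.4105, 0.0705, 0.012], [0.3832, 0.2046, 0.012], [0.5859, 0.2447, 0.012]] [0.2055 0.1369 0.2066 0.134 ]
[[475.6, -117.3], [592.7, -150.1], [600.8, -84.1], [475.2, -54.5]]
```

View pics/c1.png

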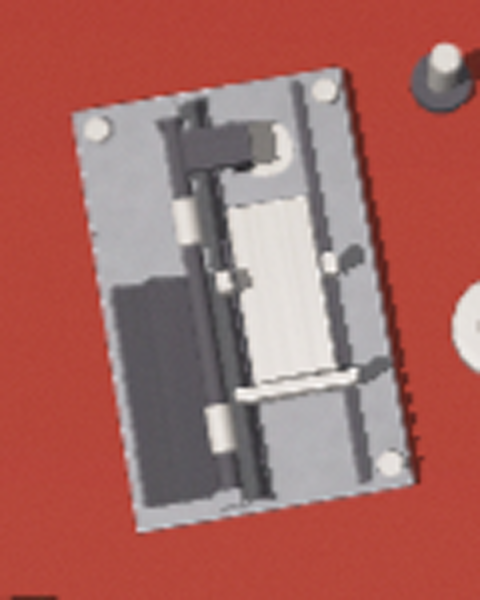

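View pics/c2.png

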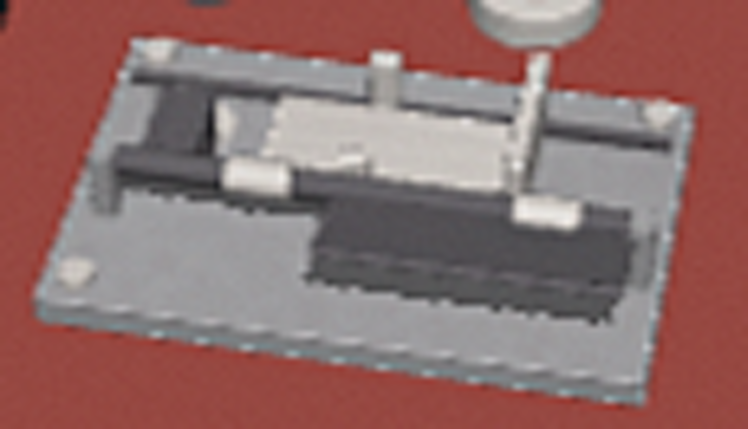

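The crops confirm the grey fixture with the dark clip: press plate at the lower left, nose at top right, coupon wall near top px (299,261), posts at (281,235) and (307,230). The side reprojection fails because "rotation" is roll/pitch/yaw, not a rotation vector, so I'm correcting that and remeasuring.

```bash
sed -i "s/R.from_rotvec(r)/R.from_euler('xyz',r)/" h.py
python3 - <<'E'
from h import *
q=np.array([[310.4,181.8],[328.3,285.9],[259.3,297.3],[242.8,193.4]]) # front-right, rear-right, rear-left, front-left
W=onplane('top',q,.012); print(W.round(4).tolist(),np.linalg.norm(np.roll(W,-1,0)-W,axis=1).round(4)); print('side',proj('side',W).round(1).tolist())
# side crop corners: (x/6.5+255, y/6.5+250)
s=np.array([[692,105],[640,385],[37,300],[133,38]])/6.5+[255,250]  # rear-right, rear-left, front-left, front-right
S=onplane('side',s,.012);print('sidecorners',s.round(1).tolist(),S.round(4).tolist(),np.linalg.norm(np.roll(S,-1,0)-S,axis=1).round(4))
F=np.array([[.080,-.048],[-.130,-.048],[-.130,.088],[.080,.088]])
def fit(F,W):
    a=F-F.mean(0);b=W[:,:2]-W[:,:2].mean(0)
    th=np.arctan2((a[:,0]*b[:,1]-a[:,1]*b[:,0]).sum(),(a*b).sum()); r=np.array([[np.cos(th),-np.sin(th)],[np.sin(th),np.cos(th)]])
    t=W[:,:2].mean(0)-r@F.mean(0); print('yaw',th,'org',t,'res mm',((F@r.T+t-W[:,:2])*1e3).round(1).tolist()); return th,r,t
th,r,t=fit(F,W); th2,r2,t2=fit(F[[1,2,3,0]],S)
th=(th+th2)/2; t=(t+t2)/2; r=np.array([[np.cos(th),-np.sin(th)],[np.sin(th),np.cos(th)]])
np.savez('fix.npz',th=th,r=r,t=t)
# wall top ends, top view crop (4x, off 225,165): rear-top corners
w=np.array([[238,398],[357,378]])/4+[225,165]
Wt=onplane('top',w,.045); print('wall top rear in fixture',((Wt[:,:2]-t)@r).round(4).tolist())
p=np.array([[223,278],[329,260]])/4+[225,165]; print('posts',((onplane('top',p,.038)[:,:2]-t)@r).round(4).tolist())
w=np.array([[545,55]])/6.5+[255,250]; print('side wall top right',((onplane('side',w,.045)[:,:2]-t)@r).round(4).tolist())
p=np.array([[386,55]])/6.5+[255,250]; print('side post right',((onplane('side',p,.038)[:,:2]-t)@r).round(4).tolist())
E
```

```text
[[0.6579, 0.0314, 0.012], [0.4534, -0.0087, 0.012], [0.4279, 0.1235, 0.012], [0.6309, 0.1646, 0.012]] [0.2085 0.1346 0.2071 0.1359]
side [[277.0, 255.2], [362.4, 266.2], [354.4, 308.7], [261.2, 295.7]]
sidecorners [[361.5, 266.2], [353.5, 309.2], [260.7, 296.2], [275.5, 255.8]] [[0.4555, -0.0081, 0.012], [0.4294, 0.1256, 0.012], [0.6314, 0.1662, 0.012], [0.6603, 0.035, 0.012]] [0.1363 0.2061 0.1343 0.2094]
yaw 0.19631650307272122 org [0.5709553 0.0629549] res mm [[0.9, 0.1], [-0.6, -0.8], [-1.6, 0.4], [1.3, 0.3]]
yaw 0.20332601905217948 org [0.57267711 0.06511747] res mm [[-0.4, -0.0], [-1.8, -0.6], [1.8, 1.3], [0.4, -0.7]]
wall top rear in fixture [[-0.0778, 0.0271], [-0.0782, -0.0293]]
posts [[-0.0198, 0.025], [-0.0199, -0.0261]]
side wall top right [[-0.0765, -0.0289]]
side post right [[-0.0196, -0.0262]]
```

Both views agree to about 2 mm: yaw 0.200 and origin (0.572, 0.064). The posts land at x = -20, y = ±25.5 as given, and the wall's rear face is at x ≈ -78, so there are 47 mm to push. Plan: tool pointing down, jaws along fixture y, opening 52 mm (fingers 15 mm thick), with one tip at y≈67 on the plate and the other at y≈0 behind the wall.

```bash
cat >> h.py <<'E'
d=np.load('fix.npz') if __import__('os').path.exists('fix.npz') else None
def where(s=None):
    s=s or manip.state(); q=s['tool_pos']; Rt=R.from_euler('xyz',s['orientation']).as_matrix()
    return np.r_[(q[:2]-d['t'])@d['r'],q[2]]*1e3, Rt, s
def goto(fx,fy,z,sgn=1,s=None):
    "tool-frame rotvec and shift(mm) to reach fixture-frame point (mm), tool down, jaws along fixture y"
    f,Rt,s=where(s); P=np.r_[d['r']@np.array([fx,fy])/1e3+d['t'],z/1e3]
    zt=sgn*np.r_[d['r']@[0,1],0]; xt=np.array([0,0,-1.]); G=np.c_[xt,np.cross(zt,xt),zt]
    return R.from_matrix(Rt.T@G).as_rotvec().round(4), (Rt.T@(P-s['tool_pos'])*1e3).round(1), P.round(4)
def rep():
    f,Rt,s=where(); fx=d['r'].T@s['contact_force'][:2]
    print('t',s['time_s'],'fix mm',f.round(1),'F',fx.round(1),s['contact_force'][2].round(1),'w',s['gripper_width'],'j',s['joints'].round(2),'zt',(d['r'].T@Rt[:2,2]).round(3),'xt',Rt[:,0].round(3))
E
python3 - <<'E'
from h import *
rep(); print(d['th'],d['t'])
for s in(1,-1): print(goto(-97,33.5,180,s))
E
```

```text
t 0.1 fix mm [-508.2 -570.2  221.7] F [0.2 0.4] -0.0 w 0.08680532066267481 j [-1.45  0.53  1.43 -0.    1.18 -0.18] zt [ 0.104 -0.995] xt [-0.     0.002 -1.   ]
0.19982126106245035 [0.57181621 0.06403619]
(array([-3.0376e+00,  4.0000e-04, -2.9000e-03]), array([  42.9,  471.6, -557.7]), array([0.4701, 0.0776, 0.18  ]))
(array([ 0.104 , -0.0019, -0.0002]), array([  42.9,  471.6, -557.7]), array([0.4701, 0.0776, 0.18  ]))
```

>>> move_arm([
  [0.104, -0.002, 0, 43, 471.6, -557.7, 52],
  [0.104, -0.002, 0, 43, 471.6, -557.7, 52],
  [0.104, -0.002, 0, 43, 471.6, -557.7, 52],
  [0.104, -0.002, 0, 43, 471.6, -557.7, 52],
  [0.104, -0.002, 0, 43, 471.6, -557.7, 52],
  [0.104, -0.002, 0, 43, 471.6, -557.7, 52],
  [0.104, -0.002, 0, 43, 471.6, -557.7, 52],
  [0.104, -0.002, 0, 43, 471.6, -557.7, 52],
  [0.104, -0.002, 0, 43, 471.6, -557.7, 52],
  [0.104, -0.002, 0, 43, 471.6, -557.7, 52],
  [0.104, -0.002, 0, 43, 471.6, -557.7, 52],
  [0.104, -0.002, 0, 43, 471.6, -557.7, 52],
  [0.104, -0.002, 0, 43, 471.6, -557.7, 52],
  [0.104, -0.002, 0, 43, 471.6, -557.7, 52],
  [0.104, -0.002, 0, 43, 471.6, -557.7, 52],
  [0.104, -0.002, 0, 43, 471.6, -557.7, 52],
  [0.104, -0.002, 0, 43, 471.6, -557.7, 52],
  [0.104, -0.002, 0, 43, 471.6, -557.7, 52],
  [0.104, -0.002, 0, 43, 471.6, -557.7, 52],
])

```text
time_s: 2.48
tool_pos: [0.4702, 0.0768, 0.1796]
orientation: [0.084, 1.569, -1.287]
contact_force: [0.3, -0.0, 0.2]
gripper_width: 0.0518
```

```bash
python3 - <<'E'
from h import *
rep(); print(goto(-97,33.5,55,-1))
E
```

```text
t 2.475 fix mm [-97.1  32.6 179.6] F [ 0.3 -0.1] 0.2 w 0.05184296955598534 j [-0.07  0.39  1.84 -0.    0.9   1.3 ] zt [-0. -1.] xt [ 0.001 -0.002 -1.   ]
(array([-0.0003,  0.002 , -0.0002]), array([ 1.246e+02,  1.000e-01, -1.100e+00]), array([0.4701, 0.0776, 0.055 ]))
```

>>> move_arm([
  [0, 0.002, 0, 50, 0, -1, 52],
  [0, 0.002, 0, 100, 0, -1, 52],
  [0, 0.002, 0, 122, 0, -1, 52],
  [0, 0.002, 0, 127, 0, -1, 52],
  [0, 0.002, 0, 127, 0, -1, 52],
])

```text
time_s: 3.1
tool_pos: [0.4704, 0.0776, 0.0528]
orientation: [1.361, 1.57, -0.01]
contact_force: [-0.5, 0.2, 0.2]
gripper_width: 0.0521
```

```bash
python3 - <<'E'
from h import *
rep(); print(goto(-97,33.5,32,-1))
c=snap('side','s1.png')[215:320,250:400]; cv2.imwrite('pics/s1c.png',cv2.resize(c[:,:,::-1],None,fx=5,fy=5,interpolation=cv2.INTER_CUBIC))
E
```

```text
t 3.1 fix mm [-96.7  33.4  52.8] F [-0.5  0.3] 0.2 w 0.05209180151988789 j [-0.07  0.63  1.94  0.    0.57  1.3 ] zt [ 0. -1.] xt [ 0.001 -0.    -1.   ]
(array([ 0.0001,  0.0001, -0.0006]), array([20.8, -0.4, -0.1]), array([0.4701, 0.0776, 0.032 ]))
```

View pics/s1c.png

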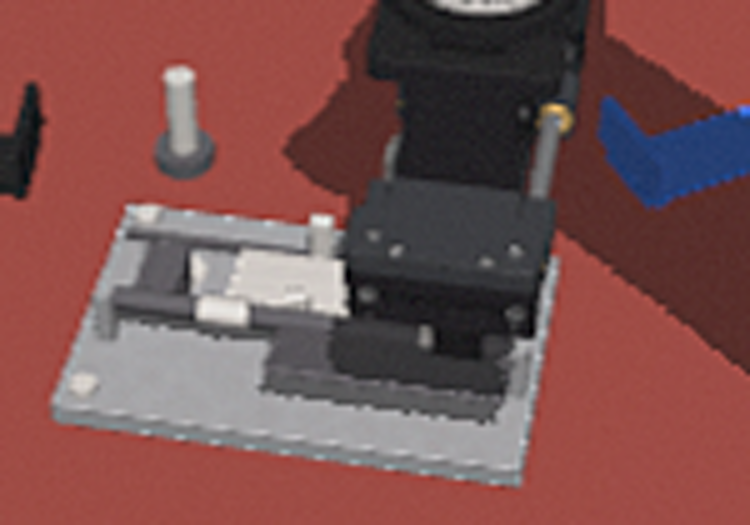

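The crop shows the left fingertip just above the dark press plate (crop px ~460,345). Coupon and clip have not moved. Now pressing down in steps while watching the force.

>>> move_arm([
  [0, 0, 0, 4, 0, 0, 52],
  [0, 0, 0, 8, 0, 0, 52],
  [0, 0, 0, 11, 0, 0, 52],
  [0, 0, 0, 13, 0, 0, 52],
  [0, 0, 0, 13, 0, 0, 52],
])

```text
time_s: 3.78
tool_pos: [0.4701, 0.0779, 0.0397]
orientation: [2.202, 1.57, 0.831]
contact_force: [0.3, 1.7, 3.7]
gripper_width: 0.052
```

```bash
python3 -c "
from h import *
rep()"
```

```text
t 3.775 fix mm [-96.9  33.8  39.7] F [0.6 1.6] 3.7 w 0.05195436012782991 j [-0.07  0.66  1.94  0.    0.54  1.3 ] zt [-0. -1.] xt [ 0.  0. -1.]
```

In contact at about 4 N, as expected. Pressing on to z ≈ 32 mm.

>>> move_arm([
  [0, 0, 0, 3, 0, 0, 52],
  [0, 0, 0, 6, 0, 0, 52],
  [0, 0, 0, 8, 0, 0, 52],
  [0, 0, 0, 8, 0, 0, 52],
])

```text
time_s: 4.28
tool_pos: [0.47, 0.0781, 0.0321]
orientation: [2.352, 1.57, 0.98]
contact_force: [-1.3, 3.6, 9.7]
gripper_width: 0.052
```

```bash
python3 - <<'E'
from h import *
rep()
for n,b,f in(('side',(215,320,250,400),5),):
    c=snap(n,n+'2.png')[b[0]:b[1],b[2]:b[3]]; cv2.imwrite('pics/s2c.png',cv2.resize(c[:,:,::-1],None,fx=f,fy=f,interpolation=cv2.INTER_CUBIC))
E
```

```text
t 4.275 fix mm [-97.   34.   32.1] F [-0.5  3.8] 9.7 w 0.05203808993886833 j [-0.07  0.67  1.95  0.    0.52  1.3 ] zt [-0. -1.] xt [ 0.     0.001 -1.   ]
```

View pics/s2c.png

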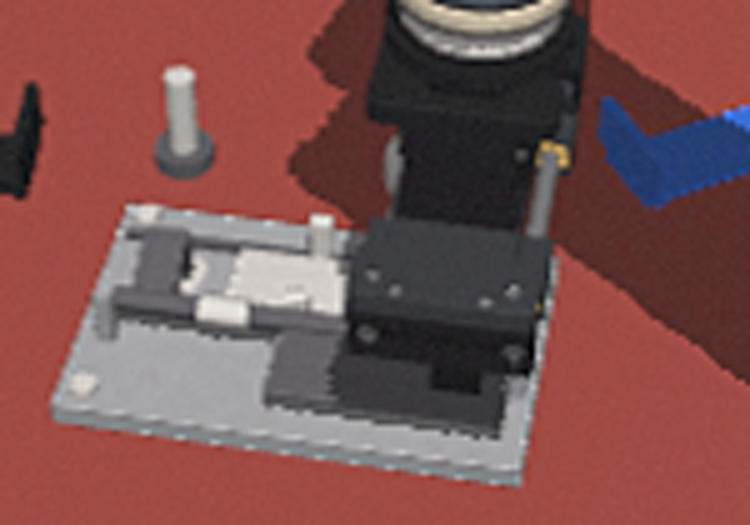

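The plate is now about level and the nose has lifted (crop px ~165,250), at 9.7 N and z = 32.1 mm, so the angle is at least 0.30. Holding that and pushing forward.

>>> move_arm([
  [0, 0, 0, 0.3, 4, 0, 52],
  [0, 0, 0, 0.3, 8, 0, 52],
  [0, 0, 0, 0.3, 11, 0, 52],
  [0, 0, 0, 0.3, 14, 0, 52],
  [0, 0, 0, 0.3, 18, 0, 52],
  [0, 0, 0, 0.3, 22, 0, 52],
  [0, 0, 0, 0.3, 26, 0, 52],
  [0, 0, 0, 0.3, 30, 0, 52],
  [0, 0, 0, 0.3, 34, 0, 52],
  [0, 0, 0, 0.3, 38, 0, 52],
  [0, 0, 0, 0.3, 42, 0, 52],
  [0, 0, 0, 0.3, 46, 0, 52],
  [0, 0, 0, 0.3, 49, 0, 52],
  [0, 0, 0, 0.3, 51, 0, 52],
  [0, 0, 0, 0.3, 51, 0, 52],
])

```text
time_s: 6.2
tool_pos: [0.5131, 0.0878, 0.0311]
orientation: [-1.757, 1.557, -3.126]
contact_force: [-9.0, -1.2, 10.8]
gripper_width: 0.0521
```

```bash
python3 - <<'E'
from h import *
rep()
a=snap('side','s3.png')[215:320,230:380];b=snap('top','t3.png')[165:310,225:345]
a=cv2.resize(a,None,fx=3,fy=3,interpolation=cv2.INTER_CUBIC);b=cv2.resize(b,None,fx=2.8,fy=2.8,interpolation=cv2.INTER_CUBIC)
o=np.zeros((max(a.shape[0],b.shape[0]),a.shape[1]+b.shape[1],3),np.uint8);o[:a.shape[0],:a.shape[1]]=a;o[:b.shape[0],a.shape[1]:]=b
cv2.imwrite('pics/c3.png',o[:,:,::-1]);print(o.shape)
E
```

```text
t 6.2 fix mm [-52.9  35.   31.1] F [-9.1  0.6] 10.8 w 0.05214692344082388 j [-0.04  0.7   1.82 -0.    0.63  1.33] zt [ 0.002 -1.   ] xt [-0.014 -0.    -1.   ]
(406, 786, 3)
```

View pics/c3.png

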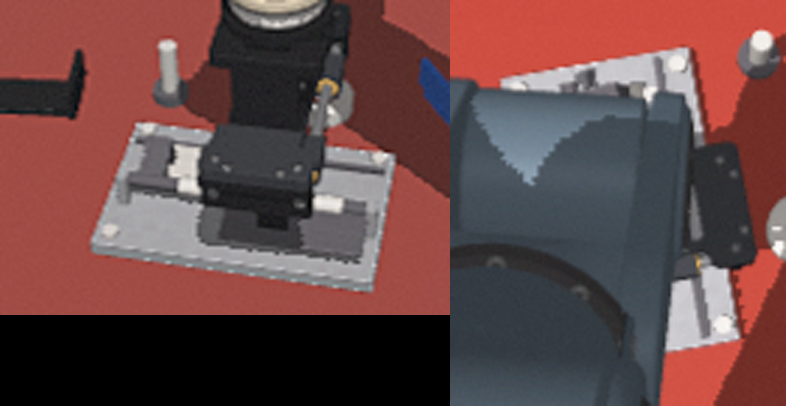

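The tool reads -52.9 instead of -46, with 9 N of resistance, so it may be lag, friction or a jam. The plate is still down (10.8 N). I'll hold for a moment and enlarge the nose area.

>>> move_arm([
  [0, 0, 0, 0, 0, 0, 52],
  [0, 0, 0, 0, 0, 0, 52],
])

```text
time_s: 6.55
tool_pos: [0.5131, 0.0878, 0.0311]
orientation: [-1.757, 1.557, -3.126]
contact_force: [-8.1, -0.9, 10.7]
gripper_width: 0.0522
```

```bash
python3 - <<'E'
from h import *
rep()
c=snap('side','s4.png')[248:296,255:345]; cv2.imwrite('pics/s4c.png',cv2.resize(c[:,:,::-1],None,fx=8,fy=8,interpolation=cv2.INTER_CUBIC))
def P(x,y,z): return np.r_[d['r']@np.array([x,y])/1e3+d['t'],z/1e3]
# expected side-crop px of coupon front corners for front x=45..65
for X in(35,45,53,65): print(X,[((proj('side',P(X,y,18))[0]-[255,248])*8).round().tolist() for y in(20,-20)])
for X in(-25,-34,-40): print('walltop right/left front',X,[((proj('side',P(X,y,45))[0]-[255,248])*8).round().tolist() for y in(-29,29)])
E
```

```text
t 6.55 fix mm [-52.8  34.9  31.1] F [-8.1  0.8] 10.7 w 0.05224793086820035 j [-0.04  0.7   1.82 -0.    0.63  1.33] zt [ 0.002 -1.   ] xt [-0.014 -0.    -1.   ]
35 [[258.0, 219.0], [290.0, 125.0]]
45 [[224.0, 214.0], [257.0, 121.0]]
53 [[197.0, 211.0], [231.0, 117.0]]
65 [[156.0, 206.0], [192.0, 112.0]]
walltop right/left front -25 [[495.0, 62.0], [455.0, 200.0]]
walltop right/left front -34 [[525.0, 65.0], [487.0, 204.0]]
walltop right/left front -40 [[546.0, 68.0], [508.0, 207.0]]
```

View pics/s4c.png

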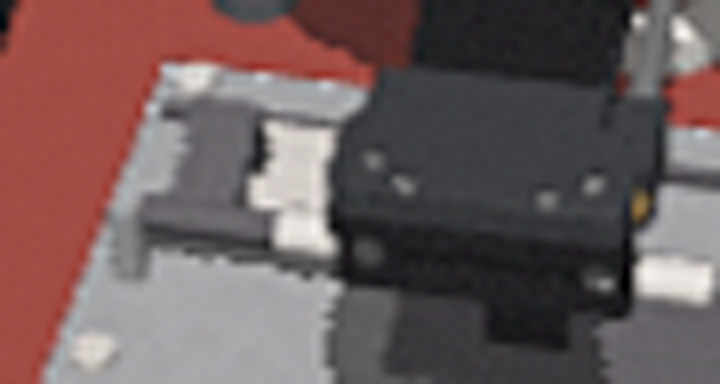

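The coupon's front corner is near or under the arm (crop px 262,120), so it is past x ≈ 43 and under the raised nose. Next is a small forward step to see whether force or position responds.

>>> move_arm([
  [0, 0, 0, 0, 2, 0, 52],
  [0, 0, 0, 0, 4, 0, 52],
  [0, 0, 0, 0, 4, 0, 52],
])

```text
time_s: 6.98
tool_pos: [0.5166, 0.0885, 0.031]
orientation: [-1.751, 1.556, -3.121]
contact_force: [-10.0, -1.2, 10.5]
gripper_width: 0.052
```

```bash
python3 -c "
from h import *
rep(); s=manip.state(); print(s['effort'].round(1), s['ft_torque'].round(2))"
```

```text
t 6.975 fix mm [-49.2  35.   31. ] F [-10.    0.8] 10.5 w 0.05203034338994729 j [-0.04  0.71  1.81 -0.    0.64  1.33] zt [ 0.002 -1.   ] xt [-0.015 -0.    -1.   ]
[ -0.3 -37.9 -12.6   0.3  -2.9   0.2] [0.04 1.76 0.11]
```

It moves with steady friction (3.6 mm for 4 mm commanded), so this is compliance rather than a jam. Continuing.

>>> move_arm([
  [0, 0, 0, 0, 2, 0, 52],
  [0, 0, 0, 0, 4, 0, 52],
  [0, 0, 0, 0, 6, 0, 52],
  [0, 0, 0, 0, 6, 0, 52],
])

```text
time_s: 7.48
tool_pos: [0.5227, 0.0897, 0.031]
orientation: [-1.75, 1.556, -3.119]
contact_force: [-9.7, -1.2, 11.3]
gripper_width: 0.0519
```

```bash
python3 -c "
from h import *
rep()"
```

```text
t 7.475 fix mm [-43.   34.9  31. ] F [-9.7  0.7] 11.3 w 0.05189319475521924 j [-0.04  0.71  1.8  -0.    0.65  1.33] zt [ 0.002 -1.   ] xt [-0.015 -0.    -1.   ]
```

Friction is steady at about 10 N. Creeping on until the force rises at the stops (expected TCP x ≈ -40.5).

>>> move_arm([
  [0, 0, 0, 0, 1, 0, 52],
  [0, 0, 0, 0, 2, 0, 52],
  [0, 0, 0, 0, 3, 0, 52],
  [0, 0, 0, 0, 3, 0, 52],
])

```text
time_s: 7.98
tool_pos: [0.5236, 0.09, 0.031]
orientation: [-1.726, 1.552, -3.095]
contact_force: [-12.5, -4.6, 14.5]
gripper_width: 0.0519
```

>>> move_arm([
  [0, 0, 0, 0, 1, 0, 52],
  [0, 0, 0, 0, 2, 0, 52],
  [0, 0, 0, 0, 2, 0, 52],
])

```text
time_s: 8.35
tool_pos: [0.524, 0.0901, 0.0309]
orientation: [-1.716, 1.549, -3.086]
contact_force: [-13.8, -4.4, 15.3]
gripper_width: 0.0518
```

```bash
python3 -c "
from h import *
rep()"
```

```text
t 8.35 fix mm [-41.7  35.   30.9] F [-14.4  -1.6] 15.3 w 0.051781766505800984 j [-0.04  0.71  1.79 -0.    0.66  1.33] zt [ 0.002 -1.   ] xt [-0.022 -0.001 -1.   ]
```

The force is rising and the motion has stopped at TCP x = -41.7, so the coupon is at the stops. One more small seating push, then I back off in x with the plate still held down, so that rising does not drag the wall up.

>>> move_arm([
  [0, 0, 0, 0, 2, 0, 52],
  [0, 0, 0, 0, 3, 0, 52],
  [0, 0, 0, 0, 3, 0, 52],
])

```text
time_s: 8.72
tool_pos: [0.5241, 0.0901, 0.0309]
orientation: [-1.699, 1.543, -3.069]
contact_force: [-18.6, -6.5, 20.4]
gripper_width: 0.0522
```

>>> move_arm([
  [0, 0, 0, 0, -4, 0, 52],
  [0, 0, 0, 0, -8, 0, 52],
  [0, 0, 0, 0, -12, 0, 52],
  [0, 0, 0, 0, -16, 0, 52],
  [0, 0, 0, 0, -19, 0, 52],
  [0, 0, 0, 0, -19, 0, 52],
])

```text
time_s: 9.48
tool_pos: [0.5227, 0.0884, 0.0328]
orientation: [1.535, 1.562, 0.162]
contact_force: [2.0, 5.7, 7.6]
gripper_width: 0.0518
```

```bash
python3 - <<'E'
from h import *
rep()
c=snap('side','s5.png')[248:296,255:345]; cv2.imwrite('pics/s5c.png',cv2.resize(c[:,:,::-1],None,fx=8,fy=8,interpolation=cv2.INTER_CUBIC))
E
```

```text
t 9.475 fix mm [-43.3  33.6  32.8] F [3.1 5.2] 7.6 w 0.05183292499539557 j [-0.04  0.7   1.82  0.    0.61  1.33] zt [-0.002 -1.   ] xt [ 0.009  0.001 -1.   ]
```

View pics/s5c.png

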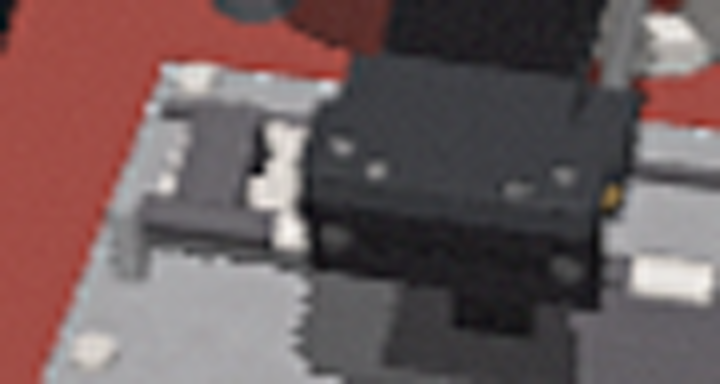

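White now shows beyond the arm (crop px 155–190, 120–200), which matches the predicted front edge at X=65 ((156,206) and (192,112)). Backing off a little further for clearance, then rising.

>>> move_arm([
  [0, 0, 0, 0, -4, 0, 52],
  [0, 0, 0, 0, -8, 0, 52],
  [0, 0, 0, 0, -8, 0, 52],
])

```text
time_s: 9.9
tool_pos: [0.5172, 0.0859, 0.0333]
orientation: [1.391, 1.557, 0.018]
contact_force: [5.0, 2.0, 8.5]
gripper_width: 0.0523
```

>>> move_arm([
  [0, 0, 0, -2, 0, 0, 52],
  [0, 0, 0, -4, 0, 0, 52],
  [0, 0, 0, -6, 0, 0, 52],
  [0, 0, 0, -8, 0, 0, 52],
  [0, 0, 0, -12, 0, 0, 52],
  [0, 0, 0, -20, 0, 0, 52],
  [0, 0, 0, -40, 0, 0, 52],
  [0, 0, 0, -80, 0, 0, 52],
  [0, 0, 0, -130, 0, 0, 52],
  [0, 0, 0, -160, 0, 0, 52],
  [0, 0, 0, -160, -80, 60, 52],
  [0, 0, 0, -160, -80, 120, 52],
  [0, 0, 0, -160, -80, 180, 52],
  [0, 0, 0, -160, -80, 240, 52],
  [0, 0, 0, -160, -80, 300, 52],
  [0, 0, 0, -160, -80, 300, 52],
  [0, 0, 0, -160, -80, 300, 52],
])

```text
time_s: 12.02
tool_pos: [0.4919, -0.2245, 0.1912]
orientation: [-2.885, 1.57, 2.025]
contact_force: [0.5, 0.3, 0.2]
gripper_width: 0.0519
```

```bash
python3 - <<'E'
from h import *
rep()
a=snap('side','s6.png')[250:316,255:370];b=snap('top','t6.png')[165:310,225:345]
a=cv2.resize(a,None,fx=3.6,fy=3.6,interpolation=cv2.INTER_CUBIC);b=cv2.resize(b,None,fx=3.1,fy=3.1,interpolation=cv2.INTER_CUBIC)
o=np.zeros((max(a.shape[0],b.shape[0]),a.shape[1]+b.shape[1],3),np.uint8);o[:a.shape[0],:a.shape[1]]=a;o[:b.shape[0],a.shape[1]:]=b
cv2.imwrite('pics/c6.png',o[:,:,::-1]);print(o.shape,a.shape)
E
```

```text
t 12.025 fix mm [-135.5 -266.9  191.2] F [0.5 0.2] 0.2 w 0.051934857206003396 j [-0.64  0.46  1.68  0.    1.01  0.74] zt [-0.002 -1.   ] xt [-0.     0.001 -1.   ]
(450, 786, 3) (238, 414, 3)
```

View pics/c6.png

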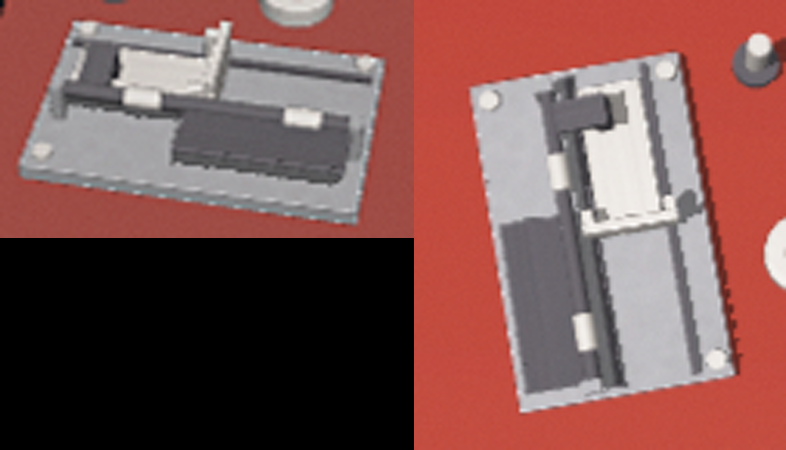

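The coupon lies under the closed nose and its wall is against both posts (crop px 588,220 and 670,208). One numeric check on the wall before handing in.

```bash
python3 - <<'E'
from h import *
w=np.array([[586,235],[678,219]],float); w=(w-[414,0])/3.1+[225,165]
X=((onplane('top',w,.045)[:,:2]-d['t'])@d['r']*1e3).round(1); print('wall rear top, expect x -31, y +-29:',X.tolist())
a=cv2.imread('pics/top0.png').astype(int);b=cv2.imread('pics/t6.png').astype(int)
for n,(x,y,s) in dict(bearing=(351,246,16),bolt=(336,184,12),spanner=(146,218,55),black=(313,132,28)).items():
    print(n,(abs(a-b)[y-s:y+s,x-s:x+s].max(2)>60).sum())
E
```

```text
wall rear top, expect x -31, y +-29: [[-32.5, 27.2], [-32.5, -29.5]]
bearing 0
bolt 0
spanner 0
black 0
```

```bash
python3 -c "
from h import *
print(workorder.close_job())"
```

```text
the job is handed in; nothing more can be done
None
```

I pressed the clip's plate down to about 0.3 rad with one fingertip and pushed the coupon beneath the raised nose with the other until it stopped. I then backed off the wall with the plate still held, let the clip close, and moved clear. The job was handed in at about 12 s on the robot's clock.

**Checks that agreed:**
- **Stops:** the push force rose from 10 N to about 19 N while the tool stopped advancing.
- **Pictures:** the closed clip is over the coupon, and the wall is against both posts and square to the pushing direction.
- **Bystanders:** the bearing, bolt, spanner and black look-alike show no change in the top view. I did not compare the oil can or the blue look-alike.
- **Robot:** the tool reads about zero force and is well away from the fixture.

**Small disagreements:**
- **Wall position:** the wall's rear face measures x = -32.5 mm where -31 is expected, and the stopping position of the tool was also about 1 mm short. This is within the pixel and calibration error, and the force says the coupon is seated.
- **Tool lag:** while pushing, the tool trailed its command by about 7 mm under roughly 10 N of drag, probably friction. It was not a jam, since it kept moving with further command.

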